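# Zero the readout and draw the plug gauge half out of the bore

## Robot

A 6-joint arm with a two-finger parallel gripper is mounted at the origin on the work surface. World frame = base frame: x ahead of the robot, y to its left, z up, the work surface at z = 0. Lengths are in m, angles in degrees, forces in N, time in s.
With the tool pointing down it reaches from about 0.3 to 0.775 m from the base axis. Payload 14.6 kg.
Tool frame: the origin (TCP) lies between the finger pads; the fingertips stand 8 mm ahead of it and the grasp point (between the pads) lies 11 mm behind it; z points along the fingers, y is the direction in which the jaws open and shut (so a half turn about z gives the same grasp; the last joint's range is limited). The gripper opens to 85 mm and grips with 20 to 120 N. Pads are 22 mm wide; open, the fingers measure 114 mm over their backs; the gripper's body (76 mm by 85 mm) begins 54 mm behind the grasp point. The pads swing forward as they close: fully open they stand 13 mm farther back than shut.
Start: joints at [-67.701, 17.183, 87.147, -0, 75.671, -3.816], TCP at [0.242, -0.494, 0.239] pointing down, gripper open.
Joint ranges: [-173.82, 173.82], [-45.26, 126.66], [13.44, 144.39], [-59.66, 239.66], [0, 175.72], [-146.38, 146.38]. Speed limits (degrees/s): [127.2, 127.2, 147.25, 180, 180, 180].

## Interface

Orientations are given as a 3x3 rotation matrix whose columns are the frame's x, y, z axes.
In Python, from bench import robot, vision gives the robot as it stands. The module is installed in compiled form; this text tells all that it offers.
- The arm moves only by the tool drive_tool, never from a script. Its argument "increments" is a list of rows, each a list of 7 numbers: the shift along the tool's x, y, z in m, then the turn, a rotation vector about the tool's x, y, z in degrees, then the finger opening in m, from 0 to 0.0854. In form: [[dx, dy, dz, rx, ry, rz, fingers], ...]. A call has 1 to 5 rows; each row shifts and turns the commanded pose from where the row before left it, along the tool's axes as they then stand; what a row does not reach is not made up. A row lasts 1/10 s, in which the tool goes at most 50 mm and 8.59 degrees, less where a joint would pass 70% of its speed; a pose out of reach is approached as far as the arm can. A call is refused whole if a number of a shift passes 0.05 or a number of a turn 8.59, either way. A call with a gripper value outside its range is refused whole. The fingers move at their own pace and stop on an object; the grip force is fixed at half the most. Time passes only in rows, so rows that do not move let the fingers close. It gives the time, the measured TCP pose, the force and the opening at its end, in the units of the state.
- robot.state(): the state, without advancing time (a new reading comes with each control period).
- vision.camera(name): name is "scene" or "top"; returns the picture (420x560x3 uint8, red, green, blue); there is no depth.
- vision.get_calibration(name): a dict with "camera_matrix" (3x3 intrinsics, pixels), "extrinsics" (4x4, takes a point from camera to world coordinates). Camera axes: x right, y up, looking along -z (the intrinsics and any distortion apply to the point x, -y, -z); pixel columns grow to the right and rows downward; lengths in m; the calibration is good to about 2 mm. A picture is of the moment at which its call begins. get_calibration takes no time and is no camera call.
- robot.job_done(): hands the job in, once; it reports no verdict.
The state is a dict: "clock": time; "joint_pos": joint angles; "qvel": joint speeds; "joint_efforts": joint torques, N m; "eef_pos": TCP position; "orientation": TCP orientation; "contact_force": force on the tool from outside, world axes, zero at the start; "moment": the same for the moment, N m; "width": finger opening in m.
Only numpy, scipy, OpenCV 4.12 (cv2) and the standard library are available. Lean on these libraries where they do the work, as an engineer would, in place of code of your own. Each camera call takes 0.05 s, during which the arm holds its last target.

## Task

Zero the gauging readout first: press its push button fully down and let it come back up. Then take the plug gauge by its handle and draw it straight up until about half of its plug is out of the bore of the valve body, with the valve body staying down on the bench close to where it is and the other things left alone. Finish while still holding the gauge there, steady in the bore; do not pull it right out or let go.

Things in the scene. Friction and masses are not known exactly. Their poses are not given: they have to be found in the camera images.
- bore_mouth (a point): Centre of the bore's mouth in the valve body, which is a loose aluminium block 80 x 80 mm, 65 mm high, 1.0 to 1.4 kg, with feet 12 mm high on two opposite sides (116 mm over them), standing on the bench. The point is on its top face, 65 mm above the bench; z points up along the bore. Bore: round, 25 mm across, 60 mm deep, closed below.
- gauge_shoulder (a point): Underside of the plug gauge's collar, on its axis. Loose, one piece, 0.22 to 0.37 kg: below this point a steel plug 24 mm across, 56 mm long; above it a collar 34 mm across, 6 mm thick, then a round ridged handle 24 mm across, 60 mm long. z points up the handle. At the start the plug is home, the collar on the block: this point is at bore_mouth; its height above bore_mouth is the length pulled out.
- gauge_grip (a point): Centre of the plug gauge's handle, half-way along it: 36 mm above gauge_shoulder along the gauge, so about 101 mm above the bench at the start; the handle's top is 30 mm above this point. z points up along the gauge.
- zero_button_top (a point): Centre of the top of the zero button: round, grey, 28 mm across, in a black collar 44 mm across, on the gauging readout (fixed grey desk box 100 x 130 mm, top 45 mm above the bench, dark blank screen, small fixed black dial beside the button). Released, it is 67 mm above the bench and 10 mm above its collar; press straight down.
- zero_button (a joint): Travel of the zero button in m: 0 released, 0.006 fully down. A spring brings it back up; fully down takes about 5 N.
- ring_gauge_center (a point): Bystander: centre of a loose flat steel ring, 60 mm across and 20 mm high.
- spare_plug_center (a point): Bystander: middle of a smaller plug gauge, 116 mm long, lying on the bench, at 17 mm height.
- shaft_center (a point): Bystander: centre of a loose stepped steel shaft standing upright, 44 mm across at the foot, 60 mm high.
- gauge_block_center (a point): Bystander: centre of a loose steel slip block, 35 x 9 mm and 30 mm high, standing on the bench.
- oil_can_center (a point): Bystander: centre of a loose plain metal can, 60 mm across and 120 mm high.
- screwdriver_grip (a point): Bystander: handle of a loose screwdriver lying on the bench.
- spanner_grip (a point): Bystander: handle of a loose spanner lying on the bench.
Things that resemble listed ones, but are neither listed nor needed, are in the scene too. Leave any blue or purple look-alike of the part that bears gauge_shoulder alone.

How it is judged (in metres and radians):
On the way, in this order (a step that is already met when the one before it is completed fails the run):
1. the button is pressed fully down while the gauge is still home (value of joint zero_button above 0.005 m and z of gauge_shoulder in the frame of bore_mouth below 0.005 m), for 0.05 s.
2. the button has come back up, the gauge still home (value of joint zero_button below 0.0015 m and z of gauge_shoulder in the frame of bore_mouth below 0.005 m), for 0.1 s.
3. the gauge, held by the fingers, is drawn up in the bore (z of gauge_shoulder in the frame of bore_mouth above 0.018 m and contact force between the fingers and gauge above 2 N), for 0.2 s.
At the end, for the whole second after the job is handed in: The fingers hold the gauge at rest with 20 to 36 mm of its 56 mm plug out of the bore (half is 28 mm), upright and in line with the bore (within 0.06 rad and 4 mm), not wedged (under 25 N between gauge and valve body); the valve body stands flat on the bench (raised under 3 mm) and the button is up (z of gauge_shoulder in the frame of bore_mouth between 0.02 and 0.036 m and horizontal distance between gauge_shoulder and bore_mouth below 0.004 m and angle between the z axis of gauge_shoulder and the z axis of bore_mouth, either way round below 0.06 rad and contact force between the fingers and gauge above 2 N and contact force between gauge and housing below 25 N and linear speed of gauge below 0.01 m/s and value of joint zero_button below 0.0015 m and height (world z) of bore_mouth below 0.068 m and angle between bore_mouth's own z axis and vertical below 0.05 rad); the arm keeps its last pose, push and grip.
It fails at once if the gauge is pulled right out of the bore (over 50 mm) (z of gauge_shoulder in the frame of bore_mouth above 0.05 m).
It fails at once if the valve body is lifted with the jammed gauge (over 6 mm), tipped, or dragged over 40 mm (height (world z) of bore_mouth above 0.071 m or angle between bore_mouth's own z axis and vertical above 0.12 rad or distance of bore_mouth from where it was at the start of the episode above 0.04 m).
It fails at once if another thing on the bench is moved more than 30 mm (distance of any of ring_gauge_center, spare_plug_center, shaft_center, gauge_block_center, oil_can_center, screwdriver_grip, spanner_grip from where it was at the start of the episode above 0.03 m).
It also fails if it takes over 45 s, if anything falls off the work surface, if the arm or the gripper's body presses on something with over 40 N, if the wrist force passes 120 N, or if a joint passes its speed limit or range.

## Working session

There is one attempt and no reset: what is moved stays moved. The work goes in short steps, Python scripts to look and compute and a tool call to move; the robot and the scene stay as the last step left them, time stands still between calls to the robot, and variables do not carry over. Pictures are saved under pics/ and viewed, and the job is handed in when it is done.

Besides the shell and the picture viewer there is one more tool, called after "Request:" as a command line: name --pt "numbers of a row" for each row, then --argument value for the rest. drive_tool: Moves the arm, as the interface text tells. Its arguments: {"type":"object","properties":{"increments":{"type":"array","items":{"type":"array","items":{"type":"number"}}}},"required":["increments"]}

```bash
mkdir -p pics
python3 - <<'E'
from bench import robot, vision
import cv2, numpy as np
for n in("scene","top"):
    im=vision.camera(n); cv2.imwrite(f"pics/{n}0.png",im[:,:,::-1]); c=vision.get_calibration(n); print(n,c)
s=robot.state(); print(s)
E
```

```text
scene {'camera_matrix': array([[470.95521087,   0.        , 277.06648403],
       [  0.        , 470.95521087, 212.87708562],
       [  0.        ,   0.        ,   1.        ]]), 'extrinsics': array([[ 0.63570529, -0.6121647 ,  0.47024798,  1.05159577],
       [ 0.77179963,  0.51532127, -0.37251754, -0.42960551],
       [-0.0142867 ,  0.59974859,  0.80006095,  0.97439949],
       [ 0.        ,  0.        ,  0.        ,  1.        ]])}
top {'camera_matrix': array([[543.0357534 ,   0.        , 281.40572761],
       [  0.        , 543.0357534 , 205.63570327],
       [  0.        ,   0.        ,   1.        ]]), 'extrinsics': array([[ 2.57997429e-03,  9.94538381e-01, -1.04339602e-01,
         3.98873193e-01],
       [-9.99853469e-01,  7.99787644e-04, -1.70997080e-02,
        -3.85302266e-02],
       [-1.69228664e-02,  1.04368430e-01,  9.94394714e-01,
         1.65520059e+00],
       [ 0.00000000e+00,  0.00000000e+00,  0.00000000e+00,
         1.00000000e+00]])}
{'clock': 0.1, 'joint_pos': array([-6.77026086e+01,  1.72123492e+01,  8.71780332e+01, -1.81179249e-04,
        7.56709662e+01, -3.81437250e+00]), 'qvel': array([ 0.07052723, -0.12710341, -0.04716575, -0.01460198,  0.03834913,
       -0.14126567]), 'joint_efforts': array([-2.45183737e-04, -5.44385040e+01, -3.62371373e+01, -1.12459813e-04,
        3.04457659e-03,  9.31440491e-05]), 'eef_pos': array([ 0.24199704, -0.49366366,  0.23876945]), 'orientation': array([[ 8.97936898e-01,  4.40124028e-01, -4.09086872e-04],
       [ 4.40124213e-01, -8.97936355e-01,  9.89511143e-04],
       [ 6.81736555e-05, -1.06856760e-03, -9.99999427e-01]]), 'contact_force': array([-0.58580002, -0.45247151,  0.36575903]), 'moment': array([-0.00583334,  0.03384738,  0.02739973]), 'width': 0.08541846487948844}
```

View pics/scene0.png

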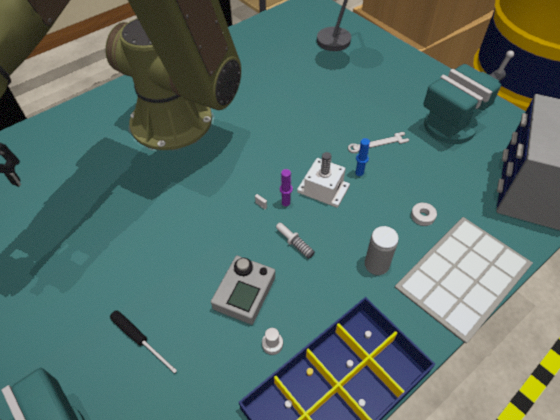

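View pics/top0.png

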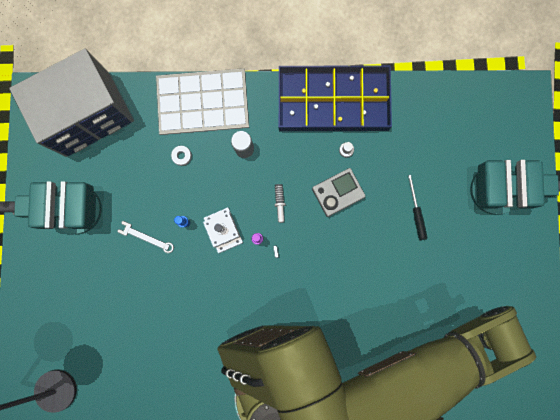

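The top view shows the valve body near (222,229) and the readout near (338,192), with its button around (330,203). The blue look-alike is at (181,221) and the purple one at (257,239). I'll enlarge both views.

Run:
```python
import cv2, numpy as np
t=cv2.imread("pics/top0.png"); s=cv2.imread("pics/scene0.png")
f=lambda im,x,y,w,h,k:cv2.resize(im[y:y+h,x:x+w],None,fx=k,fy=k,interpolation=cv2.INTER_CUBIC)
a=np.hstack([f(t,190,195,60,60,6),f(t,305,160,60,60,6)])
b=np.hstack([f(s,285,140,80,80,4.5),f(s,205,250,80,80,4.5)])
cv2.imwrite("pics/ctop.png",a);cv2.imwrite("pics/cscene.png",b)
```

```text
(no output)
```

View pics/ctop.png

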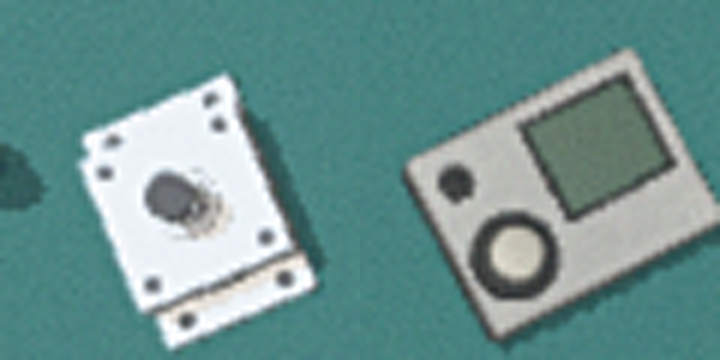

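View pics/cscene.png

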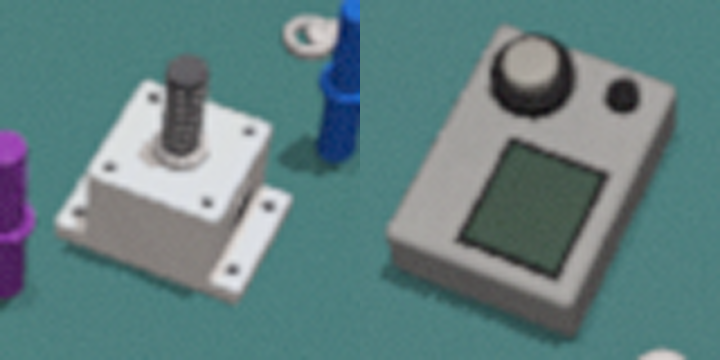

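```bash
cat > h.py <<'E'
import numpy as np
from bench import robot, vision
from scipy.optimize import least_squares
def ray(n,u,v):
    c=vision.get_calibration(n);K=c["camera_matrix"];E=c["extrinsics"]
    d=np.array([(u-K[0,2])/K[0,0],-(v-K[1,2])/K[1,1],-1]);return E[:3,3],E[:3,:3]@d
def at(n,u,v,z):
    o,d=ray(n,u,v);return (o+d*(z-o[2])/d[2]).round(4)
def proj(n,p):
    c=vision.get_calibration(n);K=c["camera_matrix"];E=c["extrinsics"]
    q=E[:3,:3].T@(np.array(p)-E[:3,3]);return np.array([K[0,2]-K[0,0]*q[0]/q[2],K[1,2]+K[1,1]*q[1]/q[2]]).round(1)
E
python3 - <<'E'
from h import *
print("button",at("top",330.9,201.4,.067),at("scene",242.2,263.2,.067))
print("htop",at("top",217.6,226.8,.131),at("scene",326.2,155.4,.131))
print("bore",at("top",220.5,228.8,.065),at("scene",324.5,172.8,.065))
for a,b in [(105,173),(219,125),(266,237),(152,285)]: print(at("top",190+a/6-.4,195+b/6-.4,.065))
for a,b in [(153,98),(249,131),(208,202),(109,167)]: print(at("scene",285+a/4.5-.4,140+b/4.5-.4,.065))
print("purple",at("top",257,238,.13),"blue",at("top",181,220,.13))
print("dial",at("top",305+(457-360)/6-.4,160+183/6-.4,.06))
E
```

```text
button [ 0.5782 -0.1567  0.067 ] [ 0.5765 -0.1559  0.067 ]
htop [0.4987 0.1673 0.131 ] [0.4974 0.1678 0.131 ]
bore [0.4972 0.1676 0.065 ] [0.4962 0.1691 0.065 ]
[0.5129 0.2073 0.065 ]
[0.5366 0.1516 0.065 ]
[0.4817 0.1279 0.065 ]
[0.4581 0.1834 0.065 ]
[0.4569 0.1846 0.065 ]
[0.5116 0.2092 0.065 ]
[0.5353 0.1545 0.065 ]
[0.4802 0.1295 0.065 ]
purple [0.4674 0.056  0.13  ] blue [0.5179 0.2713 0.13  ]
dial [ 0.6126 -0.1275  0.06  ]
```

Request:
drive_tool --pt "0.02 -0.007 0 0 0 0 0.0" --pt "0.035 -0.012 0 0 0 0 0.0" --pt "0.035 -0.012 0 0 0 0 0.0" --pt "0.035 -0.012 0 0 0 0 0.0" --pt "0.035 -0.012 0 0 0 0 0.0"

```text
clock: 0.6
eef_pos: [0.3623, -0.3728, 0.2391]
orientation: [[0.898, 0.44, -0.0], [0.44, -0.898, 0.0], [-0.0, -0.0, -1.0]]
contact_force: [0.2, 0.2, -0.1]
width: 0.0123
```

Request:
drive_tool --pt "0.035 -0.012 0.01 0 0 0 0.0" --pt "0.035 -0.012 0.01 0 0 0 0.0" --pt "0.035 -0.012 0.01 0 0 0 0.0" --pt "0.035 -0.012 0.01 0 0 0 0.0" --pt "0.035 -0.012 0.01 0 0 0 0.0"

```text
clock: 1.1
eef_pos: [0.4931, -0.2418, 0.1887]
orientation: [[0.898, 0.44, -0.0], [0.44, -0.898, 0.0], [-0.0, -0.0, -1.0]]
contact_force: [0.2, -0.4, 0.7]
width: -0.0
```

Request:
drive_tool --pt "0.035 -0.012 0.01 0 0 0 0.0" --pt "0.035 -0.012 0.01 0 0 0 0.0" --pt "0.03 -0.012 0.01 0 0 0 0.0" --pt "0.0 0 0 0 0 0 0.0" --pt "0 0 0 0 0 0 0.0"

```text
clock: 1.6
eef_pos: [0.5661, -0.1664, 0.1587]
orientation: [[0.897, 0.441, -0.001], [0.441, -0.897, 0.0], [-0.001, -0.001, -1.0]]
contact_force: [-0.2, -0.4, -0.3]
width: 0.0001
```

Request:
drive_tool --pt "0.0145 -0.004 0.02 0 0 0 0.0" --pt "0 0 0.03 0 0 0 0.0" --pt "0 0 0.02 0 0 0 0.0" --pt "0 0 0 0 0 0 0.0" --pt "0 0 0 0 0 0 0.0"

```text
clock: 2.1
eef_pos: [0.5774, -0.1577, 0.0902]
orientation: [[0.898, 0.439, 0.0], [0.439, -0.898, -0.0], [0.0, 0.0, -1.0]]
contact_force: [0.4, 0.2, 0.5]
width: 0.0001
```

Run:
```python
from h import *
import cv2
s=vision.camera("scene")[200:340,165:335,::-1]; t=vision.camera("top")[140:280,265:435,::-1]
cv2.imwrite("pics/press0.png",cv2.resize(np.hstack([s,t]),None,fx=2.3,fy=2.3,interpolation=cv2.INTER_CUBIC))
```

```text
(no output)
```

View pics/press0.png

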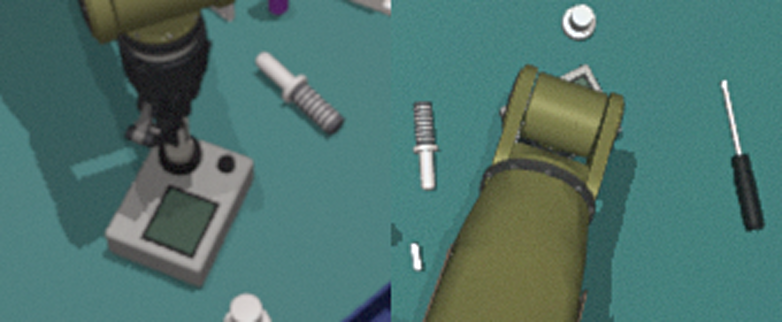

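The closed fingertips are over the button, at about (178,140) in the left crop. I'll go down and watch the force.

Request:
drive_tool --pt "0 0 0.008 0 0 0 0.0" --pt "0 0 0.005 0 0 0 0.0" --pt "0 0 0.003 0 0 0 0.0" --pt "0 0 0.002 0 0 0 0.0" --pt "0 0 0 0 0 0 0.0"

```text
clock: 2.7
eef_pos: [0.5774, -0.1568, 0.0712]
orientation: [[0.898, 0.44, -0.0], [0.44, -0.898, -0.0], [-0.0, -0.0, -1.0]]
contact_force: [-2.9, -0.1, 3.6]
width: -0.0
```

Request:
drive_tool --pt "0 0 0.0015 0 0 0 0.0" --pt "0 0 0.001 0 0 0 0.0" --pt "0 0 0 0 0 0 0.0"

```text
clock: 3.0
eef_pos: [0.5775, -0.1568, 0.0691]
orientation: [[0.898, 0.44, 0.0], [0.44, -0.898, -0.0], [0.0, 0.0, -1.0]]
contact_force: [-2.8, -0.5, 5.7]
width: 0.0001
```

Request:
drive_tool --pt "0 0 0.0007 0 0 0 0.0" --pt "0 0 0.0005 0 0 0 0.0" --pt "0 0 0 0 0 0 0.0"

```text
clock: 3.3
eef_pos: [0.5776, -0.1569, 0.0689]
orientation: [[0.898, 0.44, 0.001], [0.44, -0.898, -0.0], [0.0, 0.001, -1.0]]
contact_force: [-8.5, 0.8, 15.6]
width: 0.0
```

Request:
drive_tool --pt "0 0 -0.008 0 0 0 0.0" --pt "0 0 -0.02 0 0 0 0.0" --pt "0 0 -0.03 0 0 -8 0.0" --pt "0 0 -0.03 0 0 -8 0.0" --pt "0 0 -0.03 0 0 -8 0.0"

```text
clock: 3.8
eef_pos: [0.5774, -0.1566, 0.1866]
orientation: [[0.637, 0.771, -0.0], [0.771, -0.637, 0.0], [0.0, -0.0, -1.0]]
contact_force: [0.3, 0.6, -0.2]
width: 0.0004
```

Request:
drive_tool --pt "0 0 -0.03 0 0 -8 0.0" --pt "0 0 -0.01 0 0 -8 0.03" --pt "0 0 0 0 0 -8 0.085" --pt "0 0 0 0 0 -8 0.085" --pt "0 0 0 0 0 -8 0.085"

```text
clock: 4.3
eef_pos: [0.5775, -0.1567, 0.2255]
orientation: [[-0.008, 1.0, 0.0], [1.0, 0.008, 0.0], [0.0, 0.0, -1.0]]
contact_force: [0.4, 0.1, 0.5]
width: 0.0578
```

Run:
```python
from h import *
import cv2
s=robot.state();print(s["eef_pos"],s["orientation"].round(4),s["contact_force"],s["clock"])
s=vision.camera("scene")[200:340,165:335,::-1]
cv2.imwrite("pics/rel.png",cv2.resize(s,None,fx=4,fy=4,interpolation=cv2.INTER_CUBIC))
```

```text
[ 0.57750622 -0.15670629  0.22552982] [[-7.9e-03  1.0e+00  1.0e-04]
 [ 1.0e+00  7.9e-03  1.0e-04]
 [ 1.0e-04  1.0e-04 -1.0e+00]] [0.35341956 0.13483218 0.54243512] 4.3
```

View pics/rel.png

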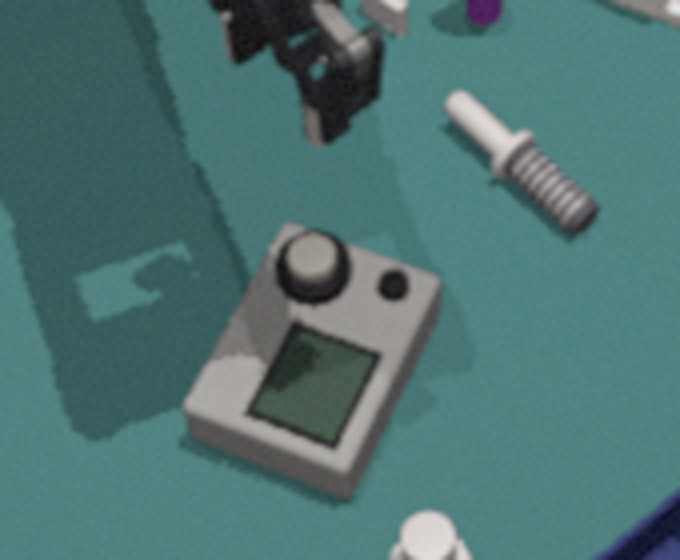

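The button is back up, at about (313,262) in the crop. Next I'll move over the gauge.

Request:
drive_tool --pt "0.02 -0.005 0 0 0 0 0.085" --pt "0.035 -0.0085 0 0 0 0 0.085" --pt "0.035 -0.0085 0 0 0 0 0.085" --pt "0.035 -0.0085 0 0 0 0 0.085" --pt "0.035 -0.0085 0 0 0 0 0.085"

```text
clock: 4.85
eef_pos: [0.5377, 0.0045, 0.2256]
orientation: [[0.001, 1.0, 0.0], [1.0, -0.001, 0.0], [0.0, 0.0, -1.0]]
contact_force: [0.5, 0.8, 0.2]
width: 0.0852
```

Request:
drive_tool --pt "0.035 -0.0085 0 0 0 0 0.085" --pt "0.035 -0.0085 0 0 0 0 0.085" --pt "0.035 -0.0085 0 0 0 0 0.085" --pt "0.035 -0.0085 0 0 0 0 0.085" --pt "0 0 0 0 0 0 0.085"

```text
clock: 5.35
eef_pos: [0.5029, 0.1462, 0.2256]
orientation: [[-0.003, 1.0, 0.0], [1.0, 0.003, 0.001], [0.001, 0.0, -1.0]]
contact_force: [0.8, -0.3, 0.5]
width: 0.0851
```

Request:
drive_tool --pt "0.022 -0.0055 0 0 0 0 0.085" --pt "0 0 0.02 0 0 0 0.085" --pt "0 0 0.03 0 0 0 0.085" --pt "0 0 0 0 0 0 0.085" --pt "0 0 0 0 0 0 0.085"

```text
clock: 5.85
eef_pos: [0.4986, 0.1647, 0.1761]
orientation: [[-0.0, 1.0, -0.0], [1.0, 0.0, -0.0], [-0.0, -0.0, -1.0]]
contact_force: [-0.0, 0.1, 0.4]
width: 0.0849
```

```bash
cat > look.py <<'E'
from h import *
import cv2,sys
s=robot.state();print(s["eef_pos"].round(4),s["contact_force"].round(1),s["width"],s["clock"])
s=vision.camera("scene")[110:220,265:385,::-1];t=vision.camera("top")[170:280,160:280,::-1]
cv2.imwrite(sys.argv[1],cv2.resize(np.hstack([s,t]),None,fx=3.3,fy=3.3,interpolation=cv2.INTER_CUBIC))
E
python3 look.py pics/g1.png
```

```text
[0.4986 0.1647 0.1761] [-0.   0.1  0.4] 0.08490512206733039 5.85
```

View pics/g1.png

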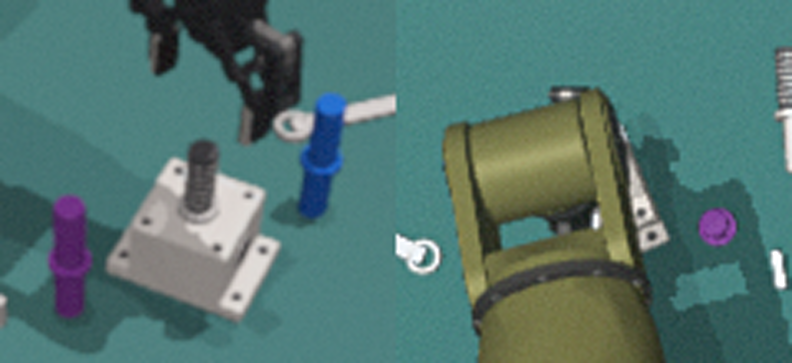

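The fingers straddle the handle and clear both look-alikes. I'll make a small correction and go down.

Request:
drive_tool --pt "0.0033 -0.001 0 0 0 0 0.085" --pt "0 0 0.02 0 0 0 0.085" --pt "0 0 0.03 0 0 0 0.085" --pt "0 0 0.025 0 0 0 0.085" --pt "0 0 0.011 0 0 0 0.085"

```text
clock: 6.45
eef_pos: [0.4968, 0.1683, 0.0883]
orientation: [[-0.002, 1.0, -0.002], [1.0, 0.002, -0.0], [-0.0, -0.002, -1.0]]
contact_force: [0.4, -0.2, 0.6]
width: 0.0851
```

Request:
drive_tool --pt "0 0 0 0 0 0 0.085" --pt "0 0 0 0 0 0 0.06"

```text
clock: 6.65
eef_pos: [0.4979, 0.1686, 0.0908]
orientation: [[-0.002, 1.0, 0.002], [1.0, 0.002, 0.0], [0.0, 0.002, -1.0]]
contact_force: [-0.1, -0.8, -0.7]
width: 0.0728
```

```bash
python3 look.py pics/g2.png
```

```text
[0.4979 0.1686 0.0908] [-0.1 -0.8 -0.7] 0.07284823369177067 6.65
```

View pics/g2.png

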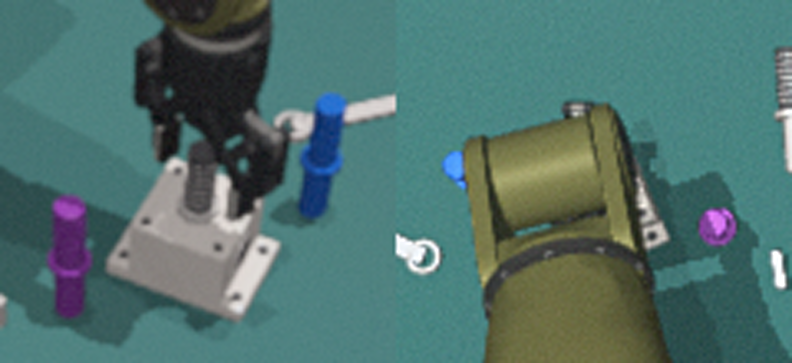

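Request:
drive_tool --pt "0 0 0 0 0 0 0.04" --pt "0 0 0 0 0 0 0.03" --pt "0 0 0 0 0 0 0.026" --pt "0 0 0 0 0 0 0.022" --pt "0 0 0 0 0 0 0.01"

```text
clock: 7.25
eef_pos: [0.4973, 0.1684, 0.09]
orientation: [[-0.002, 1.0, 0.0], [1.0, 0.002, 0.0], [0.0, 0.0, -1.0]]
contact_force: [-2.9, -0.1, 6.0]
width: 0.0224
```

Request:
drive_tool --pt "0 0 0 0 0 0 0.0" --pt "0 0 0 0 0 0 0.0" --pt "0 0 0 0 0 0 0.0" --pt "0 0 0 0 0 0 0.0"

```text
clock: 7.65
eef_pos: [0.4973, 0.1684, 0.09]
orientation: [[-0.002, 1.0, 0.0], [1.0, 0.002, 0.0], [0.0, 0.0, -1.0]]
contact_force: [-3.1, 0.2, 4.8]
width: 0.0227
```

```bash
python3 look.py pics/g3.png
```

```text
[0.4973 0.1684 0.09  ] [-3.1  0.2  4.8] 0.02270400463580285 7.65
```

View pics/g3.png

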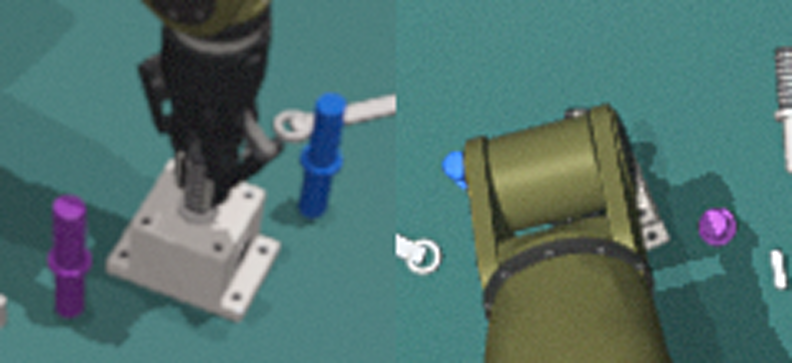

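The fingers are gripping the handle at a width of 23 mm. I'll draw up slowly and watch the force; a load of about -13 N or more would mean the body is jammed and coming up too.

Request:
drive_tool --pt "0 0 -0.001 0 0 0 0.0" --pt "0 0 -0.001 0 0 0 0.0" --pt "0 0 -0.001 0 0 0 0.0"

```text
clock: 8.05
eef_pos: [0.4972, 0.1683, 0.0924]
orientation: [[-0.002, 1.0, -0.0], [1.0, 0.002, -0.0], [-0.0, -0.0, -1.0]]
contact_force: [0.0, -0.1, -2.3]
width: 0.0228
```

Request:
drive_tool --pt "0 0 -0.002 0 0 0 0.0" --pt "0 0 -0.002 0 0 0 0.0" --pt "0 0 0 0 0 0 0.0"

```text
clock: 8.35
eef_pos: [0.4974, 0.1684, 0.0969]
orientation: [[-0.002, 1.0, 0.0], [1.0, 0.002, 0.0], [0.0, 0.0, -1.0]]
contact_force: [0.4, -0.1, -2.4]
width: 0.0225
```

Request:
drive_tool --pt "0 0 -0.003 0 0 0 0.0" --pt "0 0 -0.003 0 0 0 0.0" --pt "0 0 -0.003 0 0 0 0.0" --pt "0 0 -0.003 0 0 0 0.0" --pt "0 0 0 0 0 0 0.0"

```text
clock: 8.85
eef_pos: [0.4974, 0.1684, 0.109]
orientation: [[-0.002, 1.0, 0.0], [1.0, 0.002, 0.0], [0.0, 0.0, -1.0]]
contact_force: [-0.9, -0.0, -2.5]
width: 0.0228
```

```bash
python3 look.py pics/g4.png
```

```text
[0.4974 0.1684 0.109 ] [-0.9 -0.  -2.5] 0.02282253631743465 8.85
```

View pics/g4.png

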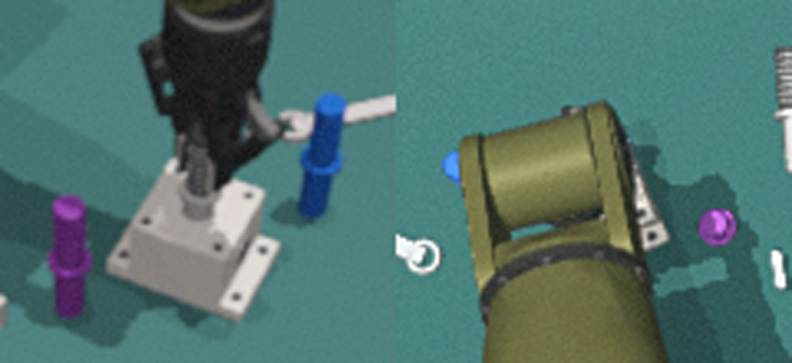

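The gauge is rising and the block isn't moving. I'll draw 9 mm more.

Request:
drive_tool --pt "0 0 -0.003 0 0 0 0.0" --pt "0 0 -0.003 0 0 0 0.0" --pt "0 0 -0.003 0 0 0 0.0" --pt "0 0 0 0 0 0 0.0" --pt "0 0 0 0 0 0 0.0"

```text
clock: 9.45
eef_pos: [0.4974, 0.1683, 0.1177]
orientation: [[-0.002, 1.0, 0.0], [1.0, 0.002, 0.0], [0.0, 0.0, -1.0]]
contact_force: [0.7, -0.8, -2.4]
width: 0.0222
```

Request:
drive_tool --pt "0 0 0 0 0 0 0.0" --pt "0 0 0 0 0 0 0.0" --pt "0 0 0 0 0 0 0.0" --pt "0 0 0 0 0 0 0.0"

```text
clock: 9.85
eef_pos: [0.4973, 0.1683, 0.1175]
orientation: [[-0.002, 1.0, -0.0], [1.0, 0.002, -0.0], [-0.0, -0.0, -1.0]]
contact_force: [0.2, -0.2, -2.6]
width: 0.0229
```

Run:
```python
from h import *
import cv2
s=robot.state();print(s["eef_pos"].round(4),s["contact_force"].round(1),s["moment"].round(2),s["width"],s["clock"])
im=vision.camera("scene")[:,:,::-1]
cv2.imwrite("pics/g5.png",cv2.resize(im[145:215,290:360],None,fx=8,fy=8,interpolation=cv2.INTER_CUBIC))
for z in(.085,.089,.093,.097): print(z,proj("scene",(.4973,.1683,z)), ((proj("scene",(.4973,.1683,z))-[290,145]+.4)*8).round())
```

```text
[0.4973 0.1683 0.1175] [ 0.2 -0.2 -2.6] [ 0.05  0.08 -0.03] 0.022877548913802063 9.85
0.085 [325.1 167.9] [284. 186.]
0.089 [325.2 166.9] [285. 178.]
0.093 [325.3 165.8] [286. 170.]
0.097 [325.4 164.7] [286. 161.]
```

View pics/g5.png

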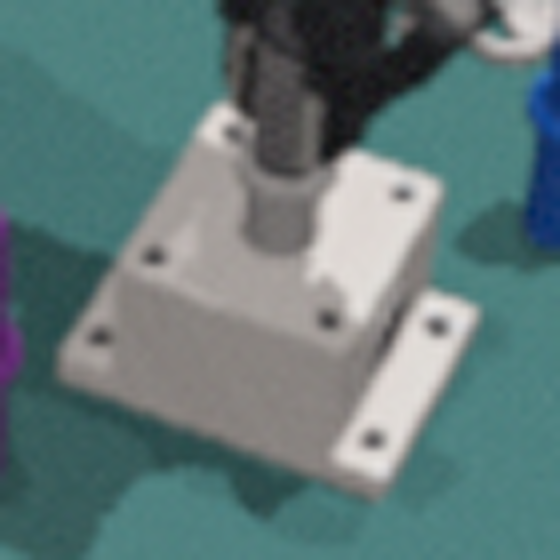

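Run:
```python
from h import *
f=lambda r,z:((proj("scene",(.4973+.68*r,.1683-.73*r,z))-[290,145]+.4)*8).round()
print("mouth",f(.012,.065))
for h in (.02,.024,.028,.032,.036): print(h,f(.017,.065+h),f(.017,.071+h))
```

```text
mouth [277. 257.]
0.02 [280. 226.] [282. 214.]
0.024 [281. 218.] [282. 205.]
0.028 [282. 210.] [283. 197.]
0.032 [282. 201.] [284. 188.]
0.036 [283. 192.] [285. 179.]
```

The picture shows the collar's underside near (282,205) and the plug meeting the bore near (277,252). That is about 28 mm drawn out, which matches the TCP rise, so I'm handing in.

Run:
```python
from bench import robot
robot.job_done(); s=robot.state(); print(s["clock"],s["eef_pos"].round(4),s["contact_force"].round(1),s["width"])
```

```text
the job is handed in; nothing more can be done
the job is handed in; nothing more can be done
```

I pressed the zero button fully down: the force rose to about 16 N against the end stop. I let it come back up, and the picture showed it raised. I then gripped the gauge by its handle, drew it straight up, and handed the job in still holding it, at about 9.9 s of the 45 s.

- **Length drawn:** the TCP rose 27.5 mm, and the picture agrees at about 28 mm of plug showing.
- **Load:** the pull was steady at about 2.5 N, which is the gauge's own weight, and side forces were under 1 N. Nothing pointed to jamming.
- **Valve body and bystanders:** the valve body looked flat and unmoved. I saw no change in the things near it, but took no final picture of the whole bench.
- **Checks:** none disagreed. The state read after hand-in gave no numbers, so the last readings are from just before it.

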